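# Weigh out and clamp paint pots in the bench shaker

## Robot

A 6-joint arm with a two-finger parallel gripper is mounted at the origin on the work surface. World frame = base frame: x ahead of the robot, y to its left, z up, the work surface at z = 0. Lengths are in m, angles in rad, forces in N, time in s.
With the tool pointing down it reaches from about 0.325 to 0.85 m from the base axis. Payload 15.5 kg.
Tool frame: the origin (TCP) lies midway between the tips of the shut fingers; the grasp point (between the pads) lies env.grip_depth behind it (env.grip_depth is the distance from the TCP to the grasp point, in m); z points along the fingers, y is the line along which they close (so a half turn about z gives the same grasp; the last joint's range is limited). The gripper opens to 91 mm and grips with 3 to 60 N. Pads are 32 mm wide; open, the fingers measure 118 mm over their backs; the gripper's body (76 mm by 178 mm) begins 60 mm behind the grasp point.
Start: joints at [-1.391, 0.494, 1.345, -0, 1.302, -0.096], TCP at [0.17, -0.602, 0.214] pointing down, gripper open.
Joint ranges: [-2.91, 2.91], [-0.82, 2.16], [0.22, 2.67], [-1.22, 4.37], [0.12, 2.79], [-3.08, 3.08]. Speed limits (rad/s): [1.89, 1.89, 2.57, 3.01, 3.01, 3.01].

## Interface

Orientations are given as a unit quaternion [x, y, z, w].
In Python, from cell import env gives the robot as it stands. Calls block until the motion is done:
- env.movep(position, orientation): joint-space move of the TCP to a pose.
- env.movel(position, rot=None, vel=0.15, stop_force=None): straight line of the TCP; rot=None keeps the orientation; vel is the mean speed in m/s. With stop_force (N) it stops when the force on the tool has changed by that much, and returns True; else False.
- env.move_j(angles): joint-space move.
- env.gripper_to(opening, grip_force=None): opening from 0.0 (shut) to 1.0 (fully open); grip_force is the grip in N (None keeps the last); returns when the fingers have stopped.
- env.wait(seconds).
- env.solve_ik(position, orientation): joint angles nearest the present ones, or None.
- env.observe(): the state.
- env.read_camera(name): name is "scene" or "top" or "wrist"; returns (picture, depth): 480x640x3 uint8, red, green, blue; 480x640 float32, m along the optical axis (not along the pixel's ray), 0 where there is no reading.
- env.get_calibration(name): a dict with "fx", "fy", "cx", "cy" (pixels), "pose" (4x4, takes a point from camera to world coordinates). Camera axes: x right, y down, z forward; pixel columns grow to the right and rows downward; lengths in m; the calibration is good to about 2 mm. A picture is of the moment at which its call begins: read the wrist's pose just before it. get_calibration takes no time and is no camera call; for the wrist camera it gives the pose at the moment of the call.
A pose or a line that the arm cannot do raises env.PlanningError and nothing moves.
- env.finish_job(): hands the job in; it is judged then, once.
The state is a dict: "clock": time; "joint_positions": joint angles; "qvel": joint speeds; "joint_torque": joint torques, N m; "tool_pos": TCP position; "orientation": TCP orientation; "wrist_force": force on the tool from outside, world axes, zero at the start; "wrist_torque": the same for the moment, N m; "gripper_width": opening from 0.0 (shut) to 1.0 (fully open); "finger_force": force on a finger pad.
Only numpy, scipy, OpenCV 4.12 (cv2) and the standard library are available. Lean on these libraries where they do the work, as an engineer would, in place of code of your own. Each camera call takes 0.05 s, during which the arm holds its last target. There are 200 camera calls.

## Task

Feel the weight of each paint pot: stand every full pot upright in the red shaker's cradle between its jaw and backrest, and put every empty pot in the white basket. When all are sorted, slide the jaw up against them, hook the latch's loop over the jaw's keeper, and swing the orange lever over until it snaps flat, so that the pots are held tight. Leave the other things on the bench where they are.

Things in the scene. Friction and masses are not known exactly. Their poses are not given: they have to be found in the camera images.
- pot_A: Screw-top paint pot, upright cylinder 56 mm diameter, 84 mm tall, white with a blue band and black cap, heavy foot; origin at the centre of its underside, z up. All pots look the same: each is either full (0.34 kg) or empty (0.08 kg), both within 15 %, which only its weight tells (its name does not). May be absent. At most three are full.
- pot_B: Screw-top paint pot, upright cylinder 56 mm diameter, 84 mm tall, white with a blue band and black cap, heavy foot; origin at the centre of its underside, z up. All pots look the same: each is either full (0.34 kg) or empty (0.08 kg), both within 15 %, which only its weight tells (its name does not). May be absent. At most three are full.
- pot_C: Screw-top paint pot, upright cylinder 56 mm diameter, 84 mm tall, white with a blue band and black cap, heavy foot; origin at the centre of its underside, z up. All pots look the same: each is either full (0.34 kg) or empty (0.08 kg), both within 15 %, which only its weight tells (its name does not). May be absent. At most three are full.
- pot_D: Screw-top paint pot, upright cylinder 56 mm diameter, 84 mm tall, white with a blue band and black cap, heavy foot; origin at the centre of its underside, z up. All pots look the same: each is either full (0.34 kg) or empty (0.08 kg), both within 15 %, which only its weight tells (its name does not). May be absent. At most three are full.
- pot_E: Screw-top paint pot, upright cylinder 56 mm diameter, 84 mm tall, white with a blue band and black cap, heavy foot; origin at the centre of its underside, z up. All pots look the same: each is either full (0.34 kg) or empty (0.08 kg), both within 15 %, which only its weight tells (its name does not). May be absent. At most three are full.
- shaker: Red, fixed; origin at table level, x towards the jaw, y towards the latch. Deck 20 mm high: x -125 to 125, y -105 to 180 mm. Pots stand on it in a row along y between the grey backrest (face x = -28, top 60 mm over the table) and the sliding jaw; end cheeks at y = +-108, also 60 mm; motor housing behind, 48 mm high. Pots touching it are centred at x = 0. The latch is at y = 140 mm.
- slot0 (a point): Spot on the shaker's deck (20 mm above the table) for the foot of one pot, 4 mm clear of the backrest; axes as the shaker's.
- slot1 (a point): Spot on the shaker's deck (20 mm above the table) for the foot of one pot, 4 mm clear of the backrest; axes as the shaker's.
- slot2 (a point): Spot on the shaker's deck (20 mm above the table) for the foot of one pot, 4 mm clear of the backrest; axes as the shaker's.
- jaw (a joint): Slide of the jaw along the shaker's x, m: 0 = jaw face 56 mm from the backrest (just gripping pots), grows as it opens, 0.05 fully open. Sliding friction about 2 N, plus that of any pots it pushes (up to 3 N each); stops when the pots meet the backrest.
- jaw_knob (a point): Upright black knob of the jaw, 20 mm diameter, top 90 mm above the table; this point is on its axis 78 mm above the table. It stands 57 mm behind the jaw's face. The jaw's top is 60 mm above the table (58 mm at its keeper arm).
- keeper (a point): Where the middle of the loop's bar lies when hooked, on the jaw: behind (+x side of) the keeper post, 65 mm above the table; axes as the shaker's. The post, 30 mm wide along y, leans a little to +x; its top is 87 mm above the table and its middle 10 mm to the -x side of this point. The bar comes down behind it from above.
- bar_mid (a point): Middle of the loop's steel crossbar, between the loop's two legs (48 mm apart). The bar is 10 mm in diameter, runs along the shaker's y from 27 mm on one side of this point to 80 mm on the other (+y).
- bar_grip (a point): Middle of the orange free end of the crossbar, 60 mm along +y from bar_mid; 44 mm long, 11 mm diameter: the place to hold the loop. The bar may turn in the fingers. Nothing stands under it above the table or beside it within 40 mm when hooked.
- lever (a joint): Latch lever about its pivot, axis along the shaker's y, rad: 0 = closed, flat, handle to the shaker's -x; pi/2 upright; 2.3 fully open. Friction holds it where it is left. The loop is hinged to it 25 mm from the pivot, 0.25 rad below the handle's line: toggle point at about 0.2 rad, below that the loop's tension pulls it shut. Closing takes up to 10 N at the tip.
- lever_tip (a point): Free end of the lever's orange handle, 100 mm from the pivot; the handle is 16 mm wide and 8 mm thick. Z here is in the lever's frame (up when closed).
- lever_pivot (a point): Axis of the lever, fixed on the shaker, 65 mm above the table; axes as the shaker's.
- loop (a joint): Hinge of the loop on the lever, rad: the loop points along the handle's reverse direction at 0 and rises as it grows (the loop's elevation over the shaker's +x is this value minus the lever's). The loop is 90 mm from hinge to bar, and friction holds it where it is left.
- loop_stretch (a joint): Spring stretch of the loop, m, 0 when slack, about 0.006 (25 N of pull) when latched on clamped pots.
- basket: White open basket fixed to the table, 170 x 170 mm, 60 mm high, walls and floor 6 mm; origin at the centre of its underside.
- thinner: White bottle, 60 mm diameter, 150 mm tall, red cap, origin at its foot. Not to be disturbed.
- primer_tin: Green paint tin, 72 mm diameter, 90 mm tall, origin at its foot. Not to be disturbed.
- water_mug: White cup, 80 mm diameter, 85 mm tall, origin at its foot. Not to be disturbed.
Things that resemble listed ones, but are neither listed nor needed, are in the scene too. Leave any pink, turquoise or yellow look-alike of the pot_E alone.

How it is judged:
By the outcome, as a careful person would: the job done as asked, in the order asked, and still so for the second after the job is handed in, with the robot touching nothing.
Of pot_A, pot_B, pot_C, pot_D, pot_E only 3 to 5 are there at a start; the rules pass over those that are not, and their reading is None.
At some moment in a run one of pot_A, pot_B, pot_C, pot_D, pot_E may be knocked a few centimetres aside while the robot is not near it.
It also fails if it takes over 210 s, if anything falls off the work surface, if the arm or the gripper's body presses on something with over 40 N, if the wrist force passes 120 N, or if a joint passes its speed limit or range.

## Working session

There is one attempt and no reset: what is moved stays moved. The work goes in short steps, each a Python script; the robot and the scene stay as the last script left them, time stands still between calls to the robot, and variables do not carry over. Pictures are saved under pics/ and viewed, at most 14 in all, crops included, and the job is handed in when it is done.

```bash
ls; mkdir -p pics
python3 - <<'E'
from cell import env
import cv2,numpy as np
print(env.grip_depth, env.observe())
for n in("top","scene"):
    p,d=env.read_camera(n); cv2.imwrite(f"pics/{n}0.png",p[:,:,::-1]); np.save(f"{n}0.npy",d); c=env.get_calibration(n); print(n,c)
E
```

```text
pics
0.0188 {'clock': 0.0, 'joint_positions': array([-1.39149472e+00,  4.94177180e-01,  1.34613535e+00, -8.45667077e-06,
        1.30252504e+00, -9.54968174e-02]), 'qvel': array([ 1.10924297e-03,  2.49986517e-04, -1.51718135e-04,  1.87278318e-04,
       -9.72632630e-04,  4.75486196e-06]), 'joint_torque': array([ 1.99605420e-03, -8.78814483e+01, -3.81856441e+01,  7.10127060e-02,
        5.32613788e-02, -3.85912119e-05]), 'tool_pos': array([ 0.16952754, -0.60116166,  0.21334058]), 'orientation': array([ 9.90575223e-01,  1.36968392e-01, -3.01476002e-05, -6.21739341e-04]), 'wrist_force': array([-0.11693978,  0.3978506 ,  0.69229741]), 'wrist_torque': array([ 0.05687986, -0.02098789, -0.01103037]), 'finger_force': 0.0, 'gripper_width': 1.000131494977702}
top {'fx': 536.3405030618817, 'fy': 536.3405030618817, 'cx': 319.97264476127157, 'cy': 235.92735293711903, 'pose': array([[ 0.01036698, -0.99596277,  0.08916658,  0.46677795],
       [-0.9998522 , -0.01154774, -0.01273648,  0.05193855],
       [ 0.01371474, -0.08902136, -0.99593529,  1.31383885],
       [ 0.        ,  0.        ,  0.        ,  1.        ]])}
scene {'fx': 544.2878824058756, 'fy': 544.2878824058756, 'cx': 319.86758222815564, 'cy': 242.99050404647093, 'pose': array([[ 0.07345688,  0.75406911, -0.65267439,  1.53551587],
       [ 0.99720716, -0.06438833,  0.03784195, -0.00964013],
       [-0.01348916, -0.65363133, -0.75669289,  1.15356537],
       [ 0.        ,  0.        ,  0.        ,  1.        ]])}
```

View pics/top0.png

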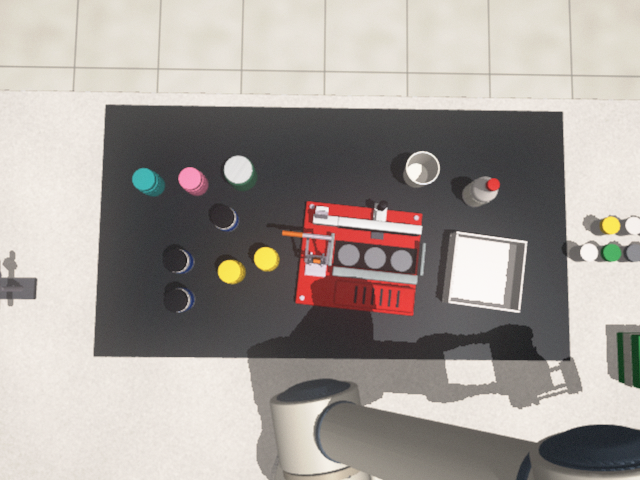

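View pics/scene0.png

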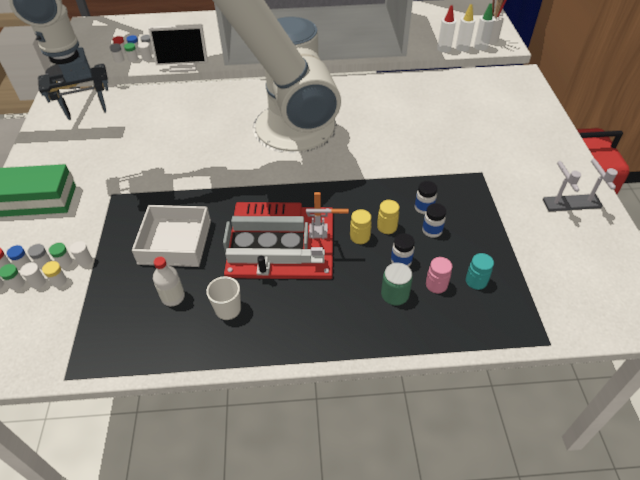

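Three blue-band pots show at top px (224,218), (181,261) and (181,299). Look-alikes are yellow at (266,259) and (231,271), pink at (193,181) and turquoise at (147,181). The shaker is at (360,258), the basket at (487,271), the jaw knob at (381,208), and the lever and loop at about (315,245).

```bash
cat > h.py <<'E'
from cell import env
import cv2,numpy as np
from scipy.spatial.transform import Rotation as R
def cloud(d,c):
    v,u=np.mgrid[:480,:640]; P=np.stack([(u-c['cx'])/c['fx']*d,(v-c['cy'])/c['fy']*d,d],-1)
    P=P@c['pose'][:3,:3].T+c['pose'][:3,3]; P[d==0]=np.nan; return P
def circ(P,xy,z0,z1,r=.05):   # centre of the top disc near xy
    m=(P[...,2]>z0)&(P[...,2]<z1)&(np.hypot(P[...,0]-xy[0],P[...,1]-xy[1])<r)
    (x,y),rad=cv2.minEnclosingCircle(P[m][:,:2].astype(np.float32)); return np.array([x,y]),rad,m.sum()
E
python3 - <<'E'
from h import *
np.set_printoptions(precision=4,suppress=True)
p=cv2.imread("pics/top0.png")[:,:,::-1].astype(int); d=np.load("top0.npy"); P=cloud(d,env.get_calibration("top"))
for n,(u,v) in dict(p1=(224,218),p2=(181,261),p3=(181,299),y1=(266,259),y2=(231,271),pink=(193,181),knob=(382,205),mug=(421,168),tin=(238,170),bot=(490,185)).items():
    print(n,P[v,u],circ(P,P[v,u][:2],P[v,u][2]-.006,.2))
red=(p[...,0]>150)&(p[...,1]<60)&(p[...,2]<60)
m=red&(abs(P[...,2]-.02)<.008); m[:,:290]=0;m[:,430:]=0
r=cv2.minAreaRect(P[m][:,:2].astype(np.float32)); print(r); print(cv2.boxPoints(r))
Z=P[...,2]; X=P[...,0];Y=P[...,1]
# basket rim, backrest/jaw tops
m=(abs(Z-.06)<.006); b=m.copy(); b[:,:435]=0; b[:,540:]=0
r=cv2.minAreaRect(P[b][:,:2].astype(np.float32)); print('basket',r)
big=cv2.resize(p[190:325,270:440].astype(np.uint8)[:,:,::-1],None,fx=4.5,fy=4.4,interpolation=2); cv2.imwrite("pics/shk.png",big[:600,:800])
for (u,v) in [(285,233),(300,235),(315,237),(330,240),(332,262),(317,262),(305,262),(308,240),(322,212),(321,216)]: print((u,v),P[v,u])
E
```

```text
p1 [0.6163 0.2584 0.0799] (array([0.6212, 0.264 ]), 0.026555821299552917, np.int64(414))
p2 [0.5156 0.3526 0.0863] (array([0.5188, 0.3699]), 0.026478035375475883, np.int64(374))
p3 [0.4293 0.3513 0.0799] (array([0.4273, 0.3656]), 0.0270522553473711, np.int64(438))
y1 [0.5224 0.1593 0.0838] (array([0.5259, 0.163 ]), 0.02656942792236805, np.int64(403))
y2 [0.4941 0.2383 0.0856] (array([0.4953, 0.2448]), 0.026626884937286377, np.int64(393))
pink [0.7007 0.3311 0.0864] (array([0.7097, 0.3414]), 0.02630983479321003, np.int64(346))
knob [ 0.649  -0.1055  0.0945] (array([ 0.6531, -0.1071]), 0.008961759507656097, np.int64(35))
mug [ 0.7568 -0.2145  0.0028] (array([ 0.7568, -0.2146]), 0.05002525448799133, np.int64(1061))
tin [0.728  0.228  0.0859] (array([0.7301, 0.2286]), 0.034864235669374466, np.int64(665))
bot [ 0.6883 -0.3373  0.1493] (array([ 0.6911, -0.3429]), 0.014471598900854588, np.int64(126))
((0.532768189907074, -0.052737340331077576), (0.2696066200733185, 0.24894832074642181), 84.59391021728516)
[[ 0.3961 -0.1752]
 [ 0.644  -0.1987]
 [ 0.6694  0.0697]
 [ 0.4215  0.0932]]
basket ((0.5608000755310059, -0.36476728320121765), (0.1721210777759552, 0.28969648480415344), 82.49967956542969)
(285, 233) [0.5751 0.1125 0.1644]
(300, 235) [0.5712 0.0802 0.1639]
(315, 237) [0.5671 0.0479 0.1658]
(330, 240) [0.5619 0.0153 0.1547]
(332, 262) [0.5198 0.0057 0.0194]
(317, 262) [0.5131 0.0431 0.1741]
(305, 262) [0.5188 0.0707 0.0268]
(308, 240) [0.5616 0.063  0.1516]
(322, 212) [0.6324 0.0321 0.0848]
(321, 216) [0.6246 0.0341 0.0721]
```

View pics/shk.png

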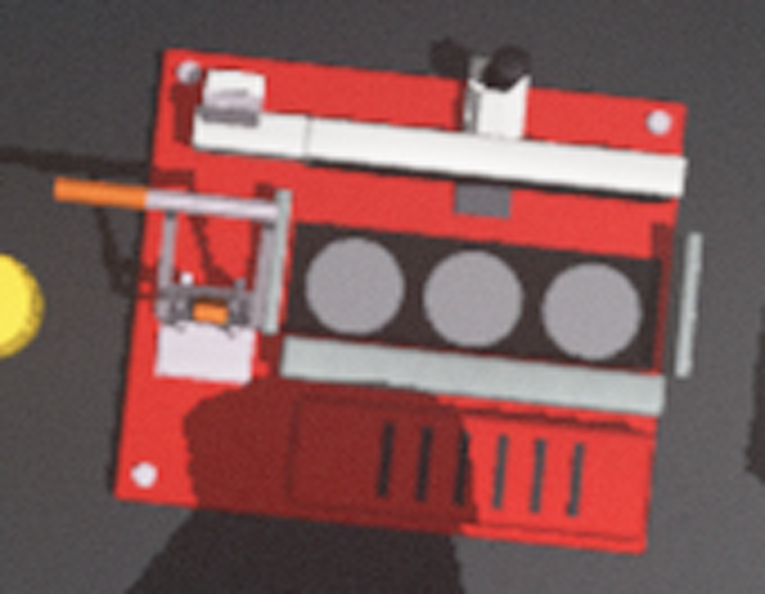

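The crop shows an open jaw, three grey slot discs at about (354,286), (473,299) and (591,311), the lever upright, and the loop bar raised with its orange end at (100,190). Next I'll refine the frames and take a close look at the pots with the wrist camera.

```bash
cat >> h.py <<'E'
def q(c): # tool down, fingers closing along world angle c
    t=c+np.pi/2; t=(t+np.pi/2)%np.pi-np.pi/2+0  # half turn free
    return q_t(t)
def q_t(t): return np.array([np.cos(t/2),np.sin(t/2),0,0])
E
python3 - <<'E'
from h import *
np.set_printoptions(precision=4,suppress=True)
d=np.load("top0.npy"); c=env.get_calibration("top"); P=cloud(d,c); Z=P[...,2]
b=(abs(Z-.06)<.006)&(P[...,0]<.65)&(P[...,0]>.42)&(P[...,1]<-.24)&(P[...,1]>-.5)
b=cv2.morphologyEx(b.astype(np.uint8),cv2.MORPH_OPEN,np.ones((2,2)))>0
print('basket',cv2.minAreaRect(P[b][:,:2].astype(np.float32)))
S=[]
for u,v in [(354,286),(473,299),(591,311)]:
    u=u/4.5+270;v=v/4.4+190; r=c['pose'][:3,:3]@[(u-c['cx'])/c['fx'],(v-c['cy'])/c['fy'],1]; o=c['pose'][:3,3]; S.append((o+r*(.02-o[2])/r[2])[:2])
S=np.array(S); print(S, np.diff(S,axis=0), np.arctan2(S[0]-S[2],1))
env.movep([.52,.32,.40],q_t(0.)); 
c=env.get_calibration("wrist"); p,d=env.read_camera("wrist"); cv2.imwrite("pics/w1.png",p[:,:,::-1]); P=cloud(d,c)
for xy in [(.6212,.264),(.5188,.3699),(.4273,.3656)]: print(circ(P,xy,.078,.1,.045))
E
```

```text
basket ((0.4992556571960449, -0.37029698491096497), (0.19877487421035767, 0.1709965467453003), 84.47872161865234)
[[ 0.5372 -0.0344]
 [ 0.5307 -0.0984]
 [ 0.5248 -0.1619]] [[-0.0064 -0.064 ]
 [-0.0059 -0.0635]] [0.0123 0.1268]
(array([0.6218, 0.2626]), 0.026502085849642754, np.int64(1891))
(array([0.5191, 0.3691]), 0.0264667347073555, np.int64(1604))
(array([0.4285, 0.3642]), 0.02650711126625538, np.int64(1411))
```

View pics/w1.png

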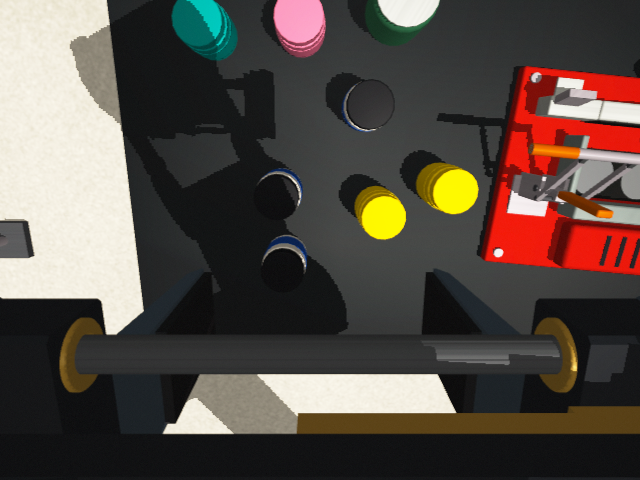

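The wrist view confirms the three blue-band pots at (368,105), (278,193) and (284,262). The yellow, pink and turquoise ones are look-alikes. I'll pick and weigh each pot, starting with p1.

```bash
cat >> h.py <<'E'
YAW=-0.0960; O=np.array([.5267,-.0980]); ex=np.array([np.cos(YAW),np.sin(YAW)]); ey=np.array([-ex[1],ex[0]])
def sh(x,y,z): return np.r_[O+x*ex+y*ey,z]
def fz(n=15):
    v=[]
    for _ in range(n): env.wait(.03); v.append(env.observe()['wrist_force'][2])
    return np.mean(v),np.std(v)
def pick(xy,c=np.pi/2,z=.045):
    env.gripper_to(1.0); env.movep([*xy,.20],q(c)); env.movel([*xy,.13],vel=.3); a=fz()
    env.movel([*xy,z],vel=.15); env.gripper_to(0,grip_force=25); env.movel([*xy,.13],vel=.15); env.wait(.2); b=fz()
    o=env.observe(); print('weigh',a,b,'kg',(a[0]-b[0])/9.81,'w',o['gripper_width'],'t',o['clock'])
    env.movel([*xy,.22],vel=.3); return abs(a[0]-b[0])/9.81
def place(x,y,z,c,up=.24,op=.85):
    env.movep([x,y,up],q(c)); env.movel([x,y,z+.02],vel=.25); hit=env.movel([x,y,z-.004],vel=.04,stop_force=4)
    print('hit',hit,env.observe()['tool_pos'],'t',env.observe()['clock']); env.gripper_to(op); env.movel([x,y,up],vel=.3)
E
python3 - <<'E'
from h import *
print(pick([.6218,.2626]))
p,d=env.read_camera("wrist")
p,d=env.read_camera("top"); P=cloud(d,env.get_calibration("top"))
for xy in [(.5191,.3691),(.4285,.3642)]: print(circ(P,xy,.078,.1,.045))
E
```

```text
weigh (np.float64(0.0676981442023612), np.float64(0.5671530260719092)) (np.float64(-3.1821290558555755), np.float64(0.4194813816613078)) kg 0.33127698267665 w 0.6094651027945099 t 8.4333
0.33127698267665
(array([0.51911461, 0.37041005]), 0.026528092101216316, np.int64(411))
(array([0., 0.]), 0.0, np.int64(0))
```

Run:
```python
from h import *
s=sh(.006,0,.065); place(*s,YAW)
env.movep([*sh(-.0,0.05,0)[:2],.36],q(YAW)) 
c=env.get_calibration("wrist"); p,d=env.read_camera("wrist"); cv2.imwrite("pics/w2.png",p[:,:,::-1]); np.save("w2.npy",d); np.save("w2c.npy",c['pose']); print(env.get_calibration("wrist"))
P=cloud(d,c); print(circ(P,s[:2],.098,.12,.045),s[:2])
p,d=env.read_camera("top"); P=cloud(d,env.get_calibration("top"))
for xy in [(.5191,.3691),(.4285,.3642)]: print(circ(P,xy,.078,.1,.045))
```

```text
hit True [ 0.5327292  -0.09859785  0.06424932] t 12.1417
{'fx': 422.1157573869874, 'fy': 422.1157573869874, 'cx': 318.12494955343266, 'cy': 245.58402914415143, 'pose': array([[ 0.99538618, -0.09196722, -0.02735677,  0.53820498],
       [-0.09592309, -0.96053143, -0.26110941,  0.02635878],
       [-0.00226353,  0.26252884, -0.96492149,  0.52944757],
       [ 0.        ,  0.        ,  0.        ,  1.        ]])}
(array([ 0.53296256, -0.09719813]), 0.026416530832648277, np.int64(1887)) [ 0.53267237 -0.09857512]
(array([0.51913893, 0.37022069]), 0.026686083525419235, np.int64(406))
(array([0.42782441, 0.36545971]), 0.026486098766326904, np.int64(417))
```

View pics/w2.png

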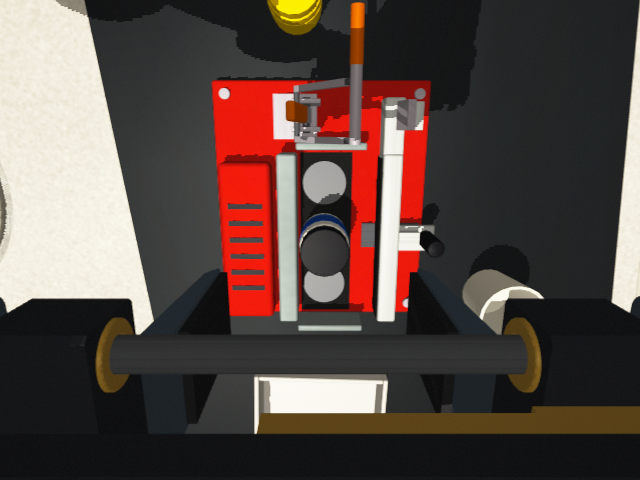

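p1 stands in the middle slot at (325,240). The bar's orange end is at (357,35), the lever tip at (296,110), the keeper post at (405,110) and the knob at (432,243). I'll compute the latch geometry and the basket position, then carry on with p2.

Run:
```python
from h import *
np.set_printoptions(precision=4,suppress=True)
c=env.get_calibration("wrist"); c['pose']=np.load("w2c.npy"); d=np.load("w2.npy"); P=cloud(d,c); p=cv2.imread("pics/w2.png").astype(int)
T=lambda A: np.c_[(A[:,:2]-O)@np.c_[ex,ey],A[:,2]]
og=(p[...,2]>180)&(p[...,1]>60)&(p[...,1]<170)&(p[...,0]<70)
for n,(a,b,e,f) in dict(bar=(0,66,345,368),lever=(90,130,280,312)).items():
    m=np.zeros_like(og); m[a:b,e:f]=og[a:b,e:f]; A=T(P[m]); print(n,m.sum(),np.nanmin(A,0),np.nanmax(A,0),np.nanmedian(A,0))
for n,(u,v) in dict(bargrey=(356,90),bargrey2=(355,130),post=(402,112),posttop=(408,103),knob=(431,243),jawtop=(391,200),back=(288,200),deck=(340,220),plate=(285,110)).items(): print(n,T(P[v:v+1,u]))
A=T(P[(P[...,2]>.105)&(P[...,0]<.8)].reshape(-1,3)); A=A[(A[:,1]>.1)&(A[:,1]<.17)]
print(A[np.argsort(-A[:,2])[:3]])
K=P.reshape(-1,3);K=T(K[np.isfinite(K[:,0])]); K=K[(K[:,1]>.118)&(K[:,1]<.165)&(K[:,0]>.07)&(K[:,2]>.062)&(K[:,2]<.1)]; print('keeper',K.min(0),K.max(0),np.median(K[K[:,2]>.08],0))
d=np.load("top0.npy"); P=cloud(d,env.get_calibration("top")).reshape(-1,3)
P=P[(P[:,2]>.05)&(P[:,2]<.07)&(P[:,1]<-.26)&(P[:,1]>-.48)&(P[:,0]>.4)&(P[:,0]<.63)]
h=np.histogram2d(P[:,0],P[:,1],bins=[np.arange(.4,.64,.01),np.arange(-.48,-.25,.01)])[0].astype(int); print(h)
print(pick([.5191,.3698])); print(env.observe()['clock'])
```

```text
bar 304 [0.0249 0.2035 0.1612] [0.0344 0.2209 0.1683] [0.0295 0.212  0.1657]Traceback (most recent call last):
  File "<stdin>", line 7, in <module>
    res = np.fmin.reduce(a, axis=axis, out=out, **kwargs)
ValueError: zero-size array to reduction operation fmin which has no identity
```

Run:
```python
from h import *
np.set_printoptions(precision=4,suppress=True,linewidth=200)
c=env.get_calibration("wrist"); c['pose']=np.load("w2c.npy"); d=np.load("w2.npy"); P=cloud(d,c); p=cv2.imread("pics/w2.png").astype(int)
T=lambda A: np.c_[(A[:,:2]-O)@np.c_[ex,ey],A[:,2]]
og=(p[...,2]>1.5*p[...,1])&(p[...,1]>1.6*p[...,0])&(p[...,2]>100)
for n,(a,b,e,f) in dict(bar=(0,66,345,368),lever=(90,130,280,312)).items():
    m=np.zeros_like(og); m[a:b,e:f]=og[a:b,e:f]; A=T(P[m]); print(n,m.sum(),np.nanmin(A,0),np.nanmax(A,0),np.nanmedian(A,0))
for n,(u,v) in dict(bargrey=(356,90),bargrey2=(355,130),post=(402,112),posttop=(408,103),knob=(431,243),jawtop=(391,200),back=(288,200),deck=(340,220),plate=(285,110)).items(): print(n,T(P[v:v+1,u]))
A=P.reshape(-1,3);A=T(A[np.isfinite(A[:,0])]); K=A[(A[:,1]>.118)&(A[:,1]<.165)&(A[:,0]>.07)&(A[:,2]>.062)&(A[:,2]<.1)]; print('keeper',K.min(0),K.max(0),np.median(K[K[:,2]>.08],0))
d=np.load("top0.npy"); P=cloud(d,env.get_calibration("top")).reshape(-1,3)
P=P[(P[:,2]>.05)&(P[:,2]<.07)&(P[:,1]<-.26)&(P[:,1]>-.48)&(P[:,0]>.4)&(P[:,0]<.63)]
h=np.histogram2d(P[:,0],P[:,1],bins=[np.arange(.4,.64,.01),np.arange(-.48,-.25,.01)])[0].astype(int); print(h)
print(pick([.5191,.3698])); print(env.observe()['clock'])
```

```text
bar 820 [ 0.0249  0.1773 -0.0006] [0.0403 0.2643 0.169 ] [0.0298 0.2006 0.1656]
lever 410 [-0.0445  0.1332  0.0177] [-0.0114  0.17    0.1745] [-0.0203  0.1418  0.1665]
bargrey [[0.0301 0.1572 0.1645]]
bargrey2 [[0.0299 0.1257 0.1661]]
post [[0.0862 0.1439 0.0707]]
posttop [[0.0886 0.1518 0.0871]]
knob [[0.1214 0.0078 0.0881]]
jawtop [[0.0809 0.0502 0.0596]]
back [[-0.0346  0.0502  0.0605]]
deck [[0.0252 0.0222 0.0356]]
plate [[-0.0389  0.148   0.0232]]
keeper [0.0836 0.1268 0.0621] [0.0976 0.156  0.0906] [0.0917 0.1414 0.0864]
[[ 0  0  0  0  0  5  3  0  0  0  0  0  0  0  0  0  0  0  0  0  0  0]
 [ 0  0  0  0  2 14 10 10 10 14 11 12  8  7  4  1  0  0  0  0  0  0]
 [ 0  0  0  0  5 14  0  0  0  0  0  0  1  5  8 10 11 12  8 10  3  4]
 [ 0  0  0  0  6 10  0  0  0  0  0  0  0  0  0  0  0  0  0  4  5 17]
 [ 0  0  0  0  9  4  0  0  0  0  0  0  0  0  0  0  0  0  0  0  0 14]
 [ 0  0  0  0 18  1  0  0  0  0  0  0  0  0  0  0  0  0  0  0  0 14]
 [ 0  0  0  0 15  0  0  0  0  0  0  0  0  0  0  0  0  0  0  0  5 11]
 [ 0  0  0  0 17  0  0  0  0  0  0  0  0  0  0  0  0  0  0  0  6  7]
 [ 0  0  0  0 1
[... 535 characters left out ...]
]
 [ 0  0  1 16  0  0  0  0  0  0  0  0  0  0  0  0  0  0  0 11  3  0]
 [ 0  0  0 13 12 14 13  9  9  8  5  1  0  0  0  0  0  0  0 10  2  0]
 [ 0  0  0  0  0  0  0  0  3  5  9  9 13 12 11 10  9  7  3 20  0  0]
 [ 0  0  0  0  0  0  0  0  0  0  0  0  0  0  1  3  4  5  8  8  0  0]
 [ 0  0  0  0  0  0  0  0  0  0  0  0  0  0  0  0  0  0  0  0  0  0]
 [ 0  0  0  0  0  0  0  0  0  0  0  0  0  0  0  0  0  0  0  0  0  0]
 [ 0  0  0  0  0  0  0  0  0  0  0  0  0  0  0  0  0  0  0  0  0  0]]
weigh (np.float64(0.31755984268980586), np.float64(0.6786450861869646)) (np.float64(-0.7847881204712412), np.float64(0.3797718811774763)) kg 0.11236982295219644 w 0.6094244581427516 t 20.15
0.11236982295219644
20.6
```

p2 weighs about 0.1 kg, so it is empty. It goes in the basket, carried high over the latch, and then p3 is next.

```bash
sed -i 's/env.movel(\[\*xy,.22\],vel=.3); return/env.movel([*xy,.30],vel=.4); return/; s/up=.24/up=.30/; s/env.movep(\[\*xy,.20\],q(c)); env.movel(\[\*xy,.13\],vel=.3)/env.movep([*xy,.30],q(c)); env.movel([*xy,.13],vel=.3)/' h.py
python3 - <<'E'
from h import *
o=env.observe()['tool_pos']; env.movel([o[0],o[1],.30],vel=.3)
place(.462,-.357,.051,np.pi/2-.1)
p,d=env.read_camera("top"); P=cloud(d,env.get_calibration("top")); r=circ(P,(.4278,.3655),.078,.1,.06); print(r)
assert r[2]>300 and abs(r[1]-.0266)<.002
w=pick(r[0])
if w>.21: s=sh(.006,-.0635,.065); place(*s,YAW)
else: place(.535,-.357,.051,np.pi/2-.1)
env.movep([.5,-.1,.45],q(YAW)); c=env.get_calibration("wrist"); p,d=env.read_camera("wrist"); cv2.imwrite("pics/w3.png",p[:,:,::-1])
p,d=env.read_camera("scene"); cv2.imwrite("pics/s3.png",p[:,:,::-1]);print(env.observe()['clock'])
E
```

```text
hit True [ 0.46180963 -0.35690544  0.05049834] t 25.175
(array([0.42806786, 0.36595619]), 0.02681269869208336, np.int64(425))
weigh (np.float64(0.14575276962673966), np.float64(0.4499717871989571)) (np.float64(-3.5334775797426863), np.float64(0.5221101399241969)) kg 0.37504896527720955 w 0.6071987927272182 t 33.7167
hit True [ 0.52643134 -0.16170796  0.06450109] t 38.0167
40.2833
```

View pics/s3.png

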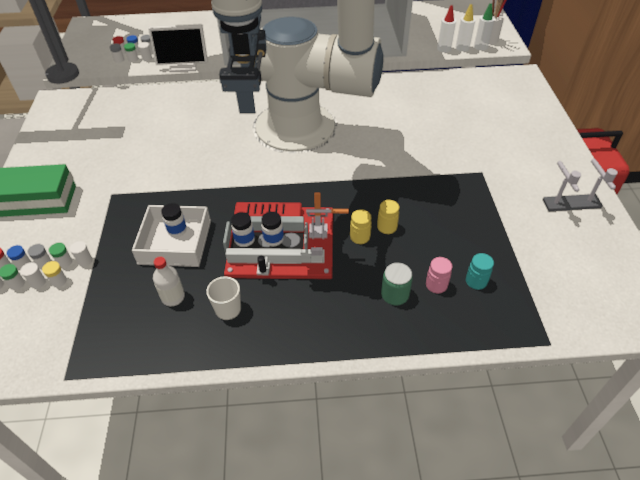

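p1 and p3, both full, are in the cradle at (242,230) and (272,230). The empty p2 is in the basket at (174,220). Next I'll slide the jaw by its knob.

Run:
```python
from h import *
np.set_printoptions(precision=4,suppress=True)
def knob():
    P=cloud(env.read_camera("wrist")[1],env.get_calibration("wrist"));A=P.reshape(-1,3);A=A[np.isfinite(A[:,0])]
    A=np.c_[(A[:,:2]-O)@np.c_[ex,ey],A[:,2]]
    for n,B in dict(knob=A[(abs(A[:,1])<.03)&(A[:,0]>.07)&(A[:,2]>.085)&(A[:,2]<.097)],post=A[(abs(A[:,1]-.14)<.022)&(A[:,0]>.03)&(A[:,2]>.078)&(A[:,2]<.1)],jawtop=A[(abs(A[:,1]-.06)<.02)&(A[:,0]>.02)&(A[:,2]>.055)&(A[:,2]<.064)]).items(): print(n,len(B),B.min(0) if len(B) else 0,B.max(0) if len(B) else 0)
env.movep(sh(.06,.04,.36),q(YAW)); knob()
c=YAW+np.pi/2
env.gripper_to(.6); env.movep(sh(.125,.003,.18),q(c)); print(env.observe()['orientation']); env.movel(sh(.125,.003,.066),vel=.12,stop_force=8)
env.gripper_to(0,grip_force=15); o=env.observe(); print('w',o['gripper_width'],o['wrist_force'])
print(env.movel(sh(.078,.003,.066),vel=.03,stop_force=18)); o=env.observe(); print((o['tool_pos'][:2]-O)@ex,o['wrist_force'],o['clock'])
env.gripper_to(.6); o=env.observe()['tool_pos']; env.movel([o[0],o[1],.18],vel=.25)
env.movep(sh(.04,.04,.36),q(YAW)); knob()
```

```text
knob 264 [ 0.118  -0.0085  0.0852] [0.1373 0.0109 0.0937]
post 353 [0.0878 0.1258 0.0784] [0.0984 0.1553 0.0907]
jawtop 787 [0.0202 0.0402 0.0556] [0.0932 0.0799 0.0639]
[ 0.9989 -0.0473  0.0003  0.    ]
w 0.21436077484759655 [ -2.6281 -19.1191  -0.6454]
True
0.08469261913285508 [ 1.0413 -2.7698  1.0956] 45.9083
knob 259 [ 0.0779 -0.0079  0.0851] [0.0964 0.0112 0.0923]
post 342 [0.0473 0.1262 0.0782] [0.0574 0.1557 0.0895]
jawtop 795 [0.0201 0.04   0.0556] [0.0526 0.0797 0.063 ]
```

The jaw is up against the pots: the knob is at x≈0.086 and the push stopped on force. Next I'll take the loop by its orange end and hook it over the keeper.

Run:
```python
from h import *
np.set_printoptions(precision=4,suppress=True)
G=env.grip_depth
def st(n):
    o=env.observe(); t=o['tool_pos']; print(n,np.r_[(t[:2]-O)@np.c_[ex,ey],t[2]+G],o['wrist_force'],'w',o['gripper_width'],o['clock'])
B=lambda x,z:sh(x,.200,z-G)
env.gripper_to(.5); env.movep(B(.030,.26),q(YAW)); env.movel(B(.030,.161),vel=.12,stop_force=8); env.gripper_to(0,grip_force=20); st('grip')
for x,z in [(.045,.148),(.062,.130),(.076,.112)]:
    print(env.movel(B(x,z),vel=.06,stop_force=25)); st((x,z))
P=env.read_camera("scene")[0]; cv2.imwrite("pics/s4.png",cv2.resize(P[180:300,210:370][:,:,::-1],None,fx=5,fy=5))
```

```text
grip [0.0301 0.2001 0.1611] [-0.0494 -0.1704  0.3109] w 0.10070574535332885 51.475
False
(0.045, 0.148) [0.045  0.1999 0.1475] [-0.4099 -0.3358  0.5207] w 0.10240836840213502 51.9583
False
(0.062, 0.13) [0.0621 0.2    0.1298] [-0.0306 -1.4459 -0.3671] w 0.09797778197743212 52.525
False
(0.076, 0.112) [0.0759 0.2    0.1116] [-1.1701  0.0142 -0.4447] w 0.1065763263976171 53.0583
```

View pics/s4.png

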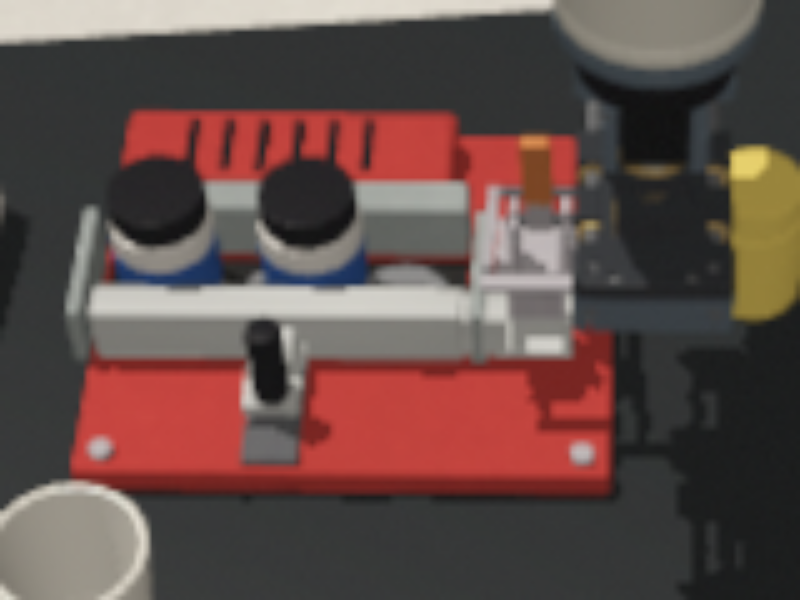

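The bar is held above and behind the keeper, at about (520,285), and the lever is still upright. I'll lower it behind the post.

Run:
```python
from h import *
np.set_printoptions(precision=4,suppress=True)
G=env.grip_depth
def st(n):
    o=env.observe(); t=o['tool_pos']; print(n,np.r_[(t[:2]-O)@np.c_[ex,ey],t[2]+G],o['wrist_force'],'w',o['gripper_width'],o['clock'])
B=lambda x,z:sh(x,.200,z-G)
for x,z,f in [(.075,.090,15),(.073,.067,8),(.058,.067,5)]:
    print(env.movel(B(x,z),vel=.04,stop_force=f)); st((x,z))
env.gripper_to(.4); st('open'); env.movel(B(.064,.17),vel=.2)
env.movep(sh(.02,.06,.36),q(YAW)); c=env.get_calibration("wrist"); p,d=env.read_camera("wrist"); cv2.imwrite("pics/w5.png",cv2.resize(p[40:240,200:460][:,:,::-1],None,fx=3,fy=3)); np.save("w5.npy",d); np.save("w5c.npy",c['pose'])
P=cloud(d,c);A=P.reshape(-1,3); A=np.c_[(A[:,:2]-O)@np.c_[ex,ey],A[:,2]].reshape(P.shape)
og=(p[...,0]>1.4*p[...,1])&(p[...,1]>1.5*p[...,2])&(p[...,0]>80)&(A[...,1]>.11)&(A[...,1]<.23)&(A[...,2]>.04)
for a,b in [(.12,.16),(.175,.225)]:
    m=og&(A[...,1]>a)&(A[...,1]<b); K=A[m]; print(m.sum(),K.min(0),K.max(0),np.median(K,0), K[np.argmax(K[:,2])])
```

```text
False
(0.075, 0.09) [0.0746 0.2    0.0898] [0.758  0.3437 0.2753] w 0.104132666157616 53.8083
False
(0.073, 0.067) [0.0727 0.2    0.0669] [-0.9171 -0.7929  0.6815] w 0.10037318219816653 54.5333
True
(0.058, 0.067) [0.0709 0.2    0.067 ] [ 0.536  -0.4251 -0.521 ] w 0.10319530856516636 54.75
open [0.0711 0.2    0.0665] [ 0.6441  0.2655 -1.1627] w 0.4019536346618661 55.35
265 [-0.0115  0.1333  0.0688] [0.0052 0.1503 0.1732] [0.0002 0.1408 0.1702] [0.0028 0.1407 0.1732]
466 [0.0609 0.1774 0.0551] [0.0717 0.2208 0.0639] [0.0658 0.1998 0.0611] [0.0662 0.187  0.0639]
```

View pics/w5.png

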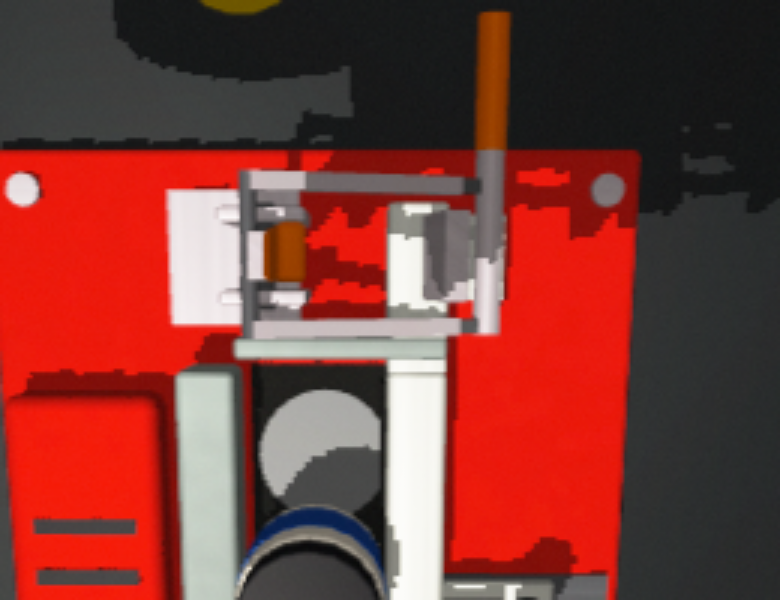

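The bar lies behind the keeper post at (490,250), with the legs on either side. The lever is upright at (285,250). Next I'll swing it over.

Run:
```python
from h import *
np.set_printoptions(precision=4,suppress=True)
px,pz,rc,w=-.012,.065,.082,.0135
def st(n):
    o=env.observe(); t=o['tool_pos']; print(n,np.r_[(t[:2]-O)@np.c_[ex,ey],t[2]],o['wrist_force'],round(o['clock'],1))
def C(a): return sh(px-rc*np.cos(a)+.004*np.sin(a)+w,.140,pz+rc*np.sin(a)+.004*np.cos(a))
env.gripper_to(0,grip_force=20); env.movep(sh(.045,.14,.25),q(YAW)); env.movel(sh(.045,.14,.147),vel=.2,stop_force=10)
for a in [1.6,1.4,1.2,1.0,.8,.6,.45,.3,.2,.1,.0,-.06]:
    h=env.movel(C(a),vel=.08 if a>.5 else .05,stop_force=30); st((a,h))
    if h: break
t=env.observe()['tool_pos']; env.movel([t[0],t[1],.22],vel=.2)
env.movep(sh(.02,.06,.36),q(YAW)); p,d=env.read_camera("wrist"); P=cloud(d,env.get_calibration("wrist")); cv2.imwrite("pics/w6.png",cv2.resize(p[30:300,180:460][:,:,::-1],None,fx=2.2,fy=2.2)); print(env.observe()['clock'])
A=P.reshape(-1,3); A=np.c_[(A[:,:2]-O)@np.c_[ex,ey],A[:,2]].reshape(P.shape)
og=(p[...,0]>1.4*p[...,1])&(p[...,1]>1.5*p[...,2])&(p[...,0]>80)&(A[...,1]>.12)&(A[...,2]>.04)&(A[...,1]<.23)
for a,b in [(.12,.16),(.175,.225)]:
    K=A[og&(A[...,1]>a)&(A[...,1]<b)]; print(len(K),K.min(0),K.max(0),np.median(K,0))
```

```text
(1.6, False) [0.0084 0.14   0.1473] [ 0.8103 -0.4918  0.2816] 59.6
(1.4, False) [-0.0084  0.14    0.1465] [0.359  0.3244 0.1328] 60.0
(1.2, False) [-0.0244  0.14    0.1429] [ 0.5853  0.3569 -0.0906] 60.4
(1.0, False) [-0.0393  0.14    0.1362] [1.1207 0.6007 0.1054] 60.7
(0.8, False) [-0.0527  0.14    0.1266] [0.9512 0.0087 1.1507] 61.1
(0.6, False) [-0.064   0.14    0.1146] [-0.9041  0.2506  1.65  ] 61.4
(0.45, False) [-0.071  0.14   0.104] [ 0.0961 -0.0662  1.058 ] 61.8
(0.3, False) [-0.0761  0.14    0.0927] [-0.7214  0.461   0.6307] 62.2
(0.2, False) [-0.0784  0.14    0.0849] [-0.434   0.7067  0.7359] 62.5
(0.1, False) [-0.08    0.14    0.0768] [-0.0694 -0.0308 -0.8726] 62.9
(0.0, True) [-0.0795  0.1401  0.0707] [-7.4332 -0.1181 38.4755] 63.1
64.8333
1066 [-0.1208  0.1344  0.0679] [-0.0469  0.1495  0.0735] [-0.0839  0.1414  0.0709]
485 [0.0521 0.1777 0.0644] [0.0625 0.2214 0.0737] [0.057  0.1994 0.0703]
```

View pics/w6.png

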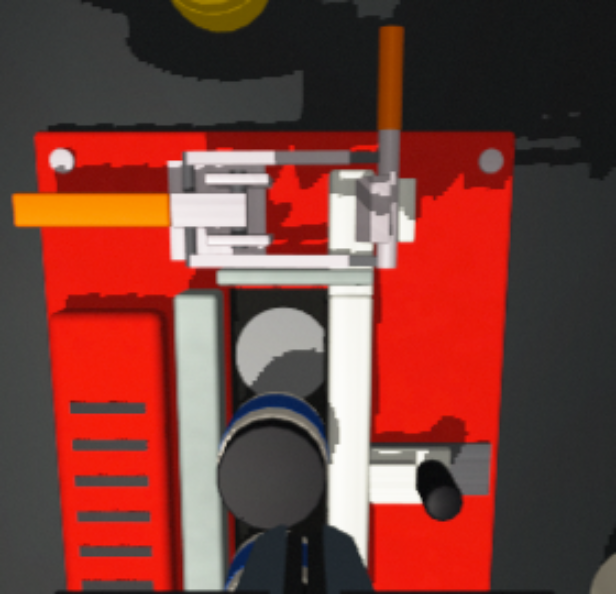

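The lever lies flat at (90,210), the loop bar is behind the post at (388,200), and the pots are between jaw and backrest. The closing force was low, so I'll check tightness with a gentle tug on the knob.

Run:
```python
from h import *
np.set_printoptions(precision=4,suppress=True)
def st(n):
    o=env.observe(); t=o['tool_pos']; print(n,np.r_[(t[:2]-O)@np.c_[ex,ey],t[2]],o['wrist_force'],round(o['clock'],1))
c=YAW+np.pi/2
env.gripper_to(.6); env.movep(sh(.087,.0015,.18),q(c)); env.movel(sh(.087,.0015,.066),vel=.12,stop_force=8)
env.gripper_to(0,grip_force=15); st('g')
print(env.movel(sh(.093,.0015,.066),vel=.01,stop_force=10)); st('tug'); env.movel(sh(.087,.0015,.066),vel=.02,stop_force=8); st('back')
env.gripper_to(.6); t=env.observe()['tool_pos']; env.movel([t[0],t[1],.2],vel=.25); env.movep([.45,-.1,.45],q(YAW))
env.move_j([-1.391,.494,1.345,0,1.302,-.096])
p,d=env.read_camera("scene"); cv2.imwrite("pics/s7.png",p[:,:,::-1]); P=cloud(env.read_camera("top")[1],env.get_calibration("top"))
for n,xy in dict(s1=sh(0,0,0),s2=sh(0,-.0635,0)).items(): print(n,circ(P,xy[:2],.098,.12,.04))
```

```text
g [0.0871 0.0004 0.0661] [-2.8215 -8.6066  1.0797] 68.9
True
tug [0.0871 0.0003 0.0661] [-1.9564 -1.6008  7.887 ] 69.2
back [0.087  0.0004 0.0661] [-2.808  -8.7632  1.5776] 69.4
s1 (array([ 0.5268, -0.0981]), 0.039942774921655655, np.int64(403))
s2 (array([ 0.5222, -0.1592]), 0.02668101154267788, np.int64(425))
```

View pics/s7.png

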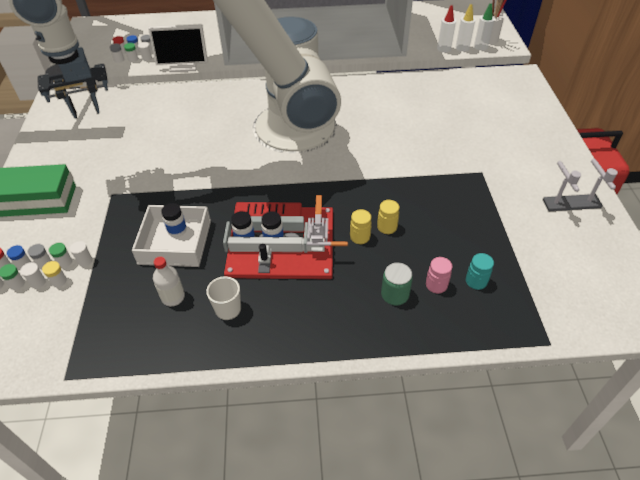

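The scene looks right, but that tug was inconclusive because the grip transient stopped it. I'll do one clean push on the knob towards +x with shut fingers.

Run:
```python
from h import *
np.set_printoptions(precision=4,suppress=True)
def st(n):
    F=[]
    for _ in range(6): env.wait(.03); F.append(env.observe()['wrist_force'])
    o=env.observe(); t=o['tool_pos']; print(n,np.r_[(t[:2]-O)@np.c_[ex,ey],t[2]],np.mean(F,0),round(o['clock'],1))
env.gripper_to(0); env.movep([.5,-.1,.35],q(YAW)); env.movep(sh(.058,.001,.20),q(YAW)); env.movel(sh(.058,.001,.112),vel=.2,stop_force=8); env.movel(sh(.058,.001,.072),vel=.05,stop_force=6); st('down')
print(env.movel(sh(.075,.001,.072),vel=.02,stop_force=10)); st('push')
t=env.observe()['tool_pos']; env.movel([*(t[:2]-.004*ex),t[2]],vel=.05); st('off'); t=env.observe()['tool_pos'];env.movel([t[0],t[1],.25],vel=.25)
env.movep(sh(.02,.06,.36),q(YAW)); p,d=env.read_camera("wrist"); P=cloud(d,env.get_calibration("wrist"))
A=P.reshape(-1,3); A=A[np.isfinite(A[:,0])]; A=np.c_[(A[:,:2]-O)@np.c_[ex,ey],A[:,2]]
B=A[(abs(A[:,1])<.03)&(A[:,0]>.07)&(A[:,2]>.085)&(A[:,2]<.097)]; print('knob',B.min(0),B.max(0))
B=A[(abs(A[:,1]-.141)<.006)&(A[:,0]>-.12)&(A[:,0]<-.06)&(A[:,2]>.05)]; print('lever z',np.percentile(B[:,2],[5,50,95]))
```

```text
down [0.0582 0.001  0.0723] [ 0.195  -0.1803 -0.2053] 80.2
True
push [0.067  0.0011 0.0714] [-1.1763  0.2576  1.4306] 81.0
off [0.0631 0.0011 0.0714] [ 0.1885 -0.1739 -0.0417] 81.5
knob [ 0.0774 -0.0087  0.0857] [0.0964 0.0109 0.0916]
lever z [0.0692 0.0706 0.072 ]
```

Run:
```python
from cell import env
env.movep([.5,-.1,.45],[.999,-.047,0,0]) if False else None
print(env.finish_job())
```

```text
the job is handed in; nothing more can be done
None
```

The job is handed in: three pots were on the bench, and the two full ones (about 0.33 and 0.38 kg) are clamped in the cradle with the loop hooked and the lever flat, while the empty one (about 0.11 kg) is in the basket; a 10 N push on the jaw's knob did not move it.

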